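# Let the balls down with the hooked rod

### The job

Take the hooked rod from its stand, reach it in under the wire guard of the ball feeder, hook it behind the bolt's red tab and draw the bolt fully open towards you, so that both balls roll down into the blue tray. Then lay the rod back in both forks of its stand the way it lay before, and let go. Work the bolt with the rod only, do not touch the balls by hand, and leave the other things on the bench where they are.

Things in the scene. Friction and masses are not known exactly. Their poses are not given: they have to be found in the camera images.
- rod: Hooked rod, about 180 g. Origin: centre of its orange handle, a bar 140 (x) x 22 (y) x 26 mm (z), the place to grip it; centre of mass within 25 mm ahead. +x points along the rod to the hook, +z up as it lies. A steel shaft, 8 mm diameter, runs on at the handle's mid height to x = 200 mm and there turns straight down. It starts in the stand, axes as the stand's, origin 78 mm up.
- rod_hook (a point): Blunt lowest end of the rod's down-turned hook, 8 mm thick, at (200, 0, -45) mm in the rod's frame; axes as the rod's.
- rod_stand: Fixed stand for the rod: dark foot plate, 8 mm high, with two blue forks 10 mm thick. Origin on the bench; +x the way the hook points. The rod at rest has its origin 78 mm straight above this origin. Rear fork at x = -45 mm: carries the handle on a ledge 65 mm above the bench, between cheeks 35 mm apart, tops 86 mm high. The space between the forks is free.
- feeder: Fixed ball feeder. Origin on the bench straight below the red tab when the bolt is fully shut; +x away from the robot (yaw within 0.15 rad), +y towards the trough's upper end. A cream trough 90 mm wide runs along y, its middle at x = 10 mm, falling 5 degrees towards -y; at the bolt its floor is 74 mm and its wall tops 104 mm above the bench. The bolt slides along x at y = 0, its top 118 mm high.
- front_fork (a point): Middle of the stand's front fork's ledge (stand x = 130 mm, 74 mm above the bench), which carries the rod's shaft between cheeks 24 mm apart, tops 93 mm high; axes as the stand's.
- guard_mouth (a point): Middle of the front roof bar of the yellow and steel wire guard over the bolt, at (-75, 0, 252) mm in the feeder's frame. The guard's front below it is open: 160 mm wide, 247 mm clear height. It reaches back to x = 68 mm; its roof and sides are bars. The rod goes in here.
- bolt (a joint): Bolt's slide, m: 0 fully shut (its end stands across the trough and holds the balls back), 0.060 fully open at its stop, drawn towards the robot (feeder -x). May start up to 0.012. It needs about 2.5 N and stays where it is left.
- bolt_tab (a point): Top centre of the bolt's red upright tab, 156 mm above the bench; moves with the bolt; axes as the feeder's. The tab is 40 mm wide (y), 5 mm thick (x) and stands 38 mm above the bolt's top, over the front of the trough. Behind it (+x) is free space for the hook: 60 mm to the rear bars of the guard, the bolt's top below, a ball 20 mm to the +y side.
- ball_a: White 72 mm ball, 136 g, with red seams, waiting in the trough against the bolt. Origin at its centre.
- ball_b: White 72 mm ball, 136 g, with red seams, waiting in the trough behind ball_a. Origin at its centre.
- tray_in (a point): Centre of the floor of the blue catch tray below the trough's low end; 170 (x) x 170 mm (y) inside, walls 75 mm high (50 mm under the trough); axes as the feeder's. At (10, -183, 6) mm in the feeder's frame.
- carton: Bystander: navy carton with white band and orange end, 160 x 85 x 90 mm. Origin under its centre.
- marker: Bystander: white and blue marker pen, 130 mm long along x, 18 mm wide, 16 mm high. Origin under its middle.
- label_roll: Bystander: paper label roll lying flat, 72 mm diameter, 28 mm high. Origin under its centre.
- ball_dish: Bystander: small green bowl, 100 mm across, 35 mm high. Origin under its centre.
- tape_dispenser: Bystander: black desk tape dispenser, 150 x 55 mm, 95 mm high. Origin under its centre.
There are look-alikes about, which are no part of the job. Leave any brown, orange or purple look-alike of the ball_b alone.

How it is judged:
On the way, in this order (a step that is already met when the one before it is completed fails the run):
1. the rod's hook is behind the red tab, below its top, with the bolt not yet drawn (x of rod_hook in the frame of bolt_tab between 0.002 and 0.05 m and y of rod_hook in the frame of bolt_tab between -0.024 and 0.024 m and z of rod_hook in the frame of bolt_tab between -0.04 and -0.005 m and value of joint bolt below 0.03 m), for 0.1 s.
2. the bolt is drawn open at least 50 mm with the hook behind the tab (x of rod_hook in the frame of bolt_tab between 0.002 and 0.05 m and y of rod_hook in the frame of bolt_tab between -0.024 and 0.024 m and z of rod_hook in the frame of bolt_tab between -0.04 and -0.005 m and value of joint bolt above 0.05 m), for 0.1 s.
At the end, for the whole second after the job is handed in: The bolt is open by more than 50 mm; both balls lie at rest on the floor of the blue tray; the rod lies at rest in both forks of its stand, hook pointing the way it did, within 25 mm lengthwise and 14 mm sideways of its place (value of joint bolt above 0.05 m and x of ball_a in the frame of tray_in between -0.085 and 0.085 m and y of ball_a in the frame of tray_in between -0.085 and 0.085 m and z of ball_a in the frame of tray_in between 0.02 and 0.05 m and linear speed of each of ball_a, ball_b below 0.05 m/s and x of ball_b in the frame of tray_in between -0.085 and 0.085 m and y of ball_b in the frame of tray_in between -0.085 and 0.085 m and z of ball_b in the frame of tray_in between 0.02 and 0.05 m and x of rod in the frame of rod_stand between -0.025 and 0.025 m and y of rod in the frame of rod_stand between -0.014 and 0.014 m and z of rod in the frame of rod_stand between 0.072 and 0.084 m and x of rod_hook in the frame of rod_stand between 0.17 and 0.23 m and y of rod_hook in the frame of rod_stand between -0.025 and 0.025 m and z of rod_hook in the frame of rod_stand between 0.023 and 0.043 m and linear speed of rod below 0.02 m/s); the robot touches nothing.
It fails at once if the gripper or arm touches the bolt (contact force between any of the fingers, the arm and bolt above 1 N).
It fails at once if the gripper or arm touches a ball (contact force between any of the fingers, the arm and ball_a above 0.5 N or contact force between any of the fingers, the arm and ball_b above 0.5 N).
It fails at once if another thing on the bench is moved more than 30 mm (distance of any of carton, marker, label_roll, ball_dish, tape_dispenser from where it was at the start of the episode above 0.03 m).
It also fails if it takes over 61 s, if anything falls off the work surface, if the arm or the gripper's body presses on something with over 40 N, if the wrist force passes 120 N, or if a joint passes its speed limit or range.

### The arm

A 7-joint arm with a two-finger parallel gripper is mounted at the origin on the work surface. World frame = base frame: x ahead of the robot, y to its left, z up, the work surface at z = 0. Lengths are in m, angles in rad, forces in N, time in s.
With the tool pointing down it reaches from about 0.425 to 0.875 m from the base axis. Payload 8.4 kg.
Tool frame: the origin (TCP) lies midway between the tips of the shut fingers; the grasp point (between the pads) lies 19 mm behind it; z points along the fingers, y is the line along which they close (so a half turn about z gives the same grasp; the last joint's range is limited). The gripper opens to 87 mm and grips with 3 to 60 N. Pads are 19 mm wide; open, the fingers measure 117 mm over their backs; the gripper's body (75 mm by 190 mm) begins 51 mm behind the grasp point.
Start: joints at [1.191, 0.333, 0.04, 1.465, -0.013, 1.343, -0.059], TCP at [0.18, -0.625, 0.223] pointing down, gripper open.
Joint ranges: [-2.58, 2.58], [-0.38, 2.09], [-1.3, 1.39], [0.25, 2.4], [-1.5, 4.64], [0.08, 2.09], [-2.65, 2.65]. Speed limits (rad/s): [2.22, 2.22, 2.79, 2.79, 3.14, 3.14, 3.14].

### API

Orientations are given as [roll, pitch, yaw] about the fixed x, y, z axes, in that order (R = Rz(yaw) Ry(pitch) Rx(roll)).
In Python, from station import manip gives the robot as it stands.
- The arm moves only by the tool send_rows, never from a script. Its argument "series" is a list of rows, each a list of 2 entries, a list of its own where there are three numbers: the shift along the tool's x, y, z in cm, then the turn, a rotation vector about the tool's x, y, z in degrees. In form: [[[tx, ty, tz], [wx, wy, wz]], ...]. A call has 1 to 12 rows; each row is the pose to reach, as a shift and turn from the pose commanded when the call began, along the tool's axes at that moment; what a row does not reach only later rows make up. A row lasts 1/12 s, in which the tool goes at most 41.7 mm and 7.16 degrees, less where a joint would pass 70% of its speed; a pose out of reach is approached as far as the arm can. A call with a gripper value outside its range is refused whole. "grip" is the opening, from 0 (shut) to 1 (fully open), set as the call begins (left out, the last holds). The fingers move at their own pace and stop on an object; the grip force is fixed at half the most. Time passes only in rows, so rows that repeat a pose let the fingers close. It gives the time, the measured TCP pose, the force, the opening and the grip force at its end, in the units of the state.
- manip.state(): the state, without advancing time (a new reading comes with each control period).
- manip.grab_frame(name): name is "side" or "top" or "wrist"; returns a dict with "color" (420x560x3 uint8, blue, green, red), "K" (3x3 intrinsics, pixels), "camera_from_world" (4x4, takes a point from world to camera coordinates); the wrist camera has in their place "T_tool_cam" (4x4, takes a point from camera to tool coordinates, whose origin is the TCP and whose axes are the flange's). Camera axes: x right, y down, z forward; pixel columns grow to the right and rows downward; lengths in m; the calibration is good to about 2 mm. A picture is of the moment at which its call begins: read the wrist's pose just before it. There is no depth.
- manip.finish_job(): hands the job in; it is judged then, once.
The state is a dict: "clock": time; "joints": joint angles; "joint_vel": joint speeds; "joint_torque": joint torques, N m; "tool_pos": TCP position; "tool_rot": TCP orientation; "contact_force": force on the tool from outside, world axes, zero at the start; "torque": the same for the moment, N m; "gripper_width": finger opening in m; "grip_force": force on a finger pad.
Only numpy, scipy, OpenCV 4.12 (cv2) and the standard library are available. Lean on these libraries where they do the work, as an engineer would, in place of code of your own. Each camera call takes 0.05 s, during which the arm holds its last target. There are 200 camera calls.

## Working session

There is one attempt and no reset: what is moved stays moved. The work goes in short steps, Python scripts to look and compute and a tool call to move; the robot and the scene stay as the last step left them, time stands still between calls to the robot, and variables do not carry over. Pictures are saved under pics/ and viewed, at most 10 in all, crops included, and the job is handed in when it is done.

Besides the shell and the picture viewer there is one more tool, called after "Request:" as name(argument=value, ...) on one line, values as JSON. send_rows: Moves the arm, as the interface text tells. Its arguments: {"type":"object","properties":{"series":{"type":"array"},"grip":{"type":"number"}},"required":["series"]}

```bash
mkdir -p pics; ls; python3 - <<'E'
from station import manip
import cv2,pickle,numpy as np
s=manip.state(); print({k:np.round(s[k],3).tolist() for k in s})
fr={}
for n in("side","top"):
    f=manip.grab_frame(n); fr[n]=f; cv2.imwrite(f"pics/{n}0.png",cv2.resize(f["color"],(800,600),interpolation=cv2.INTER_CUBIC)); print(n,f["K"].round(1).tolist(),f["camera_from_world"].round(3).tolist())
pickle.dump(fr,open("f0.pkl","wb"))
E
```

```text
pics
{'clock': 0.0, 'joints': [1.191, 0.334, 0.04, 1.466, -0.013, 1.343, -0.058], 'joint_vel': [-0.0, -0.0, -0.001, 0.001, -0.001, 0.0, -0.0], 'joint_torque': [0.0, -65.635, 1.335, -40.38, -0.06, 0.044, 0.0], 'tool_pos': [0.18, -0.624, 0.222], 'tool_rot': [-3.14, 0.0, 0.281], 'contact_force': [-0.921, -0.763, 0.503], 'torque': [0.019, 0.038, 0.054], 'grip_force': 0.0, 'gripper_width': 0.087}
side [[468.1, 0.0, 280.1], [0.0, 468.1, 209.7], [0.0, 0.0, 1.0]] [[-0.87, -0.493, 0.01, 0.52], [-0.331, 0.568, -0.754, 0.321], [0.366, -0.659, -0.657, 1.121], [0.0, 0.0, 0.0, 1.0]]
top [[542.2, 0.0, 286.2], [0.0, 542.2, 207.7], [0.0, 0.0, 1.0]] [[0.019, -1.0, -0.004, 0.012], [-0.988, -0.018, -0.152, 0.624], [0.152, 0.006, -0.988, 1.725], [0.0, 0.0, 0.0, 1.0]]
```

View pics/top0.png

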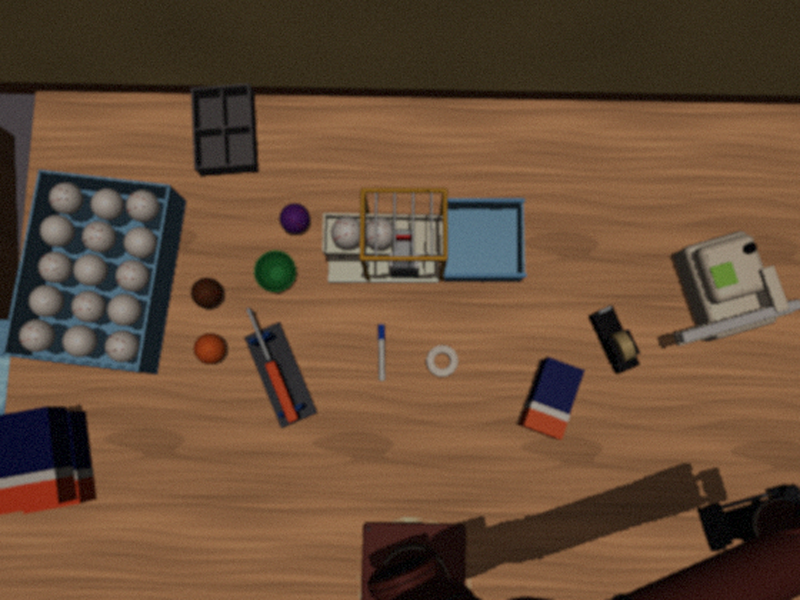

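View pics/side0.png

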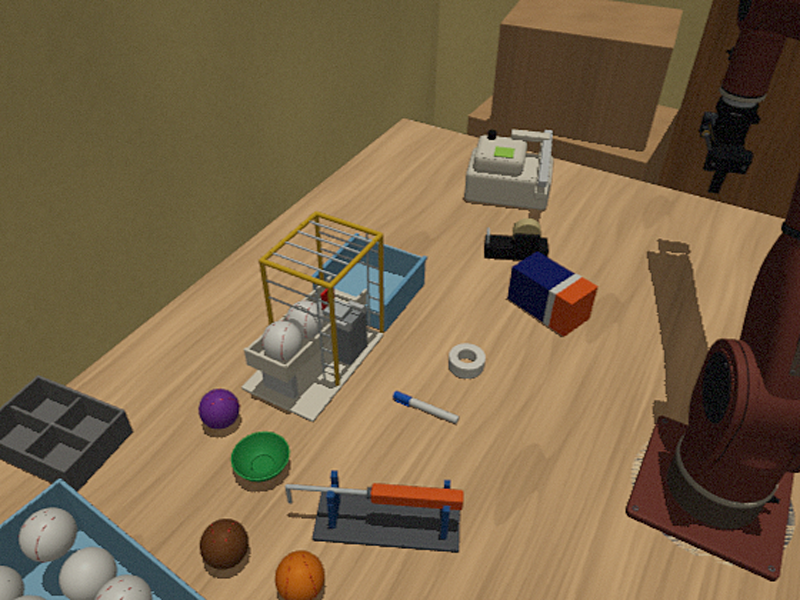

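The top view shows the rod (hook ~(251,311), orange handle ~(281,390)), the feeder tab (403,238), the waiting balls at (345,232) and (380,232), and the tray at (485,240). Look-alikes: for the balls, purple (294,218), brown (208,293), orange (210,348) and the crate balls at left; for the handle, the orange carton ends (45,495) and (545,420). I'll take the orange bar with the shaft, lying on the dark stand.

```bash
cat > h.py <<'E'
import numpy as np, cv2
def ray(f,u,v,z):
    """world point on plane z seen at pixel (u,v) (560x420)"""
    T=f["camera_from_world"];R=T[:3,:3];c=-R.T@T[:3,3]
    d=R.T@np.linalg.inv(f["K"])@[u,v,1]
    return c+d*(z-c[2])/d[2]
def proj(f,P):
    p=f["K"]@(f["camera_from_world"]@np.r_[P,1])[:3]; return p[:2]/p[2]
E
python3 - <<'E'
from h import *
import pickle
f=pickle.load(open("f0.pkl","rb")); t=f["top"]; c=t["color"]
a=cv2.resize(c[208:308,165:231],None,fx=6,fy=6,interpolation=cv2.INTER_CUBIC)
b=cv2.resize(c[125:201,222:288],None,fx=6,fy=6,interpolation=cv2.INTER_CUBIC)
b=cv2.copyMakeBorder(b,0,a.shape[0]-b.shape[0],0,0,0)
cv2.imwrite("pics/crop0.png",np.hstack([a,b]))
k=1.42857
for n,u,v,z in[("h rear",291,419,.091),("h front",269,361,.091),("elbow",251,311,.082),("tab",403,238,.156),("guardFL",361,260,.252),("guardFR",446,260,.252),("guardBL",361,190,.252),("guardBR",446,190,.252),("balla",380,232,.11),("ballb",345,232,.11)]:
    print(n,ray(t,u/k,v/k,z).round(3))
E
```

```text
h rear [0.343 0.275 0.091]
h front [0.468 0.329 0.091]
elbow [0.58  0.376 0.082]
tab [0.736 0.038 0.156]
guardFL [0.666 0.121 0.252]
guardFR [ 0.669 -0.052  0.252]
guardBL [0.814 0.125 0.252]
guardBR [ 0.817 -0.05   0.252]
balla [0.759 0.09  0.11 ]
ballb [0.758 0.169 0.11 ]
```

View pics/crop0.png

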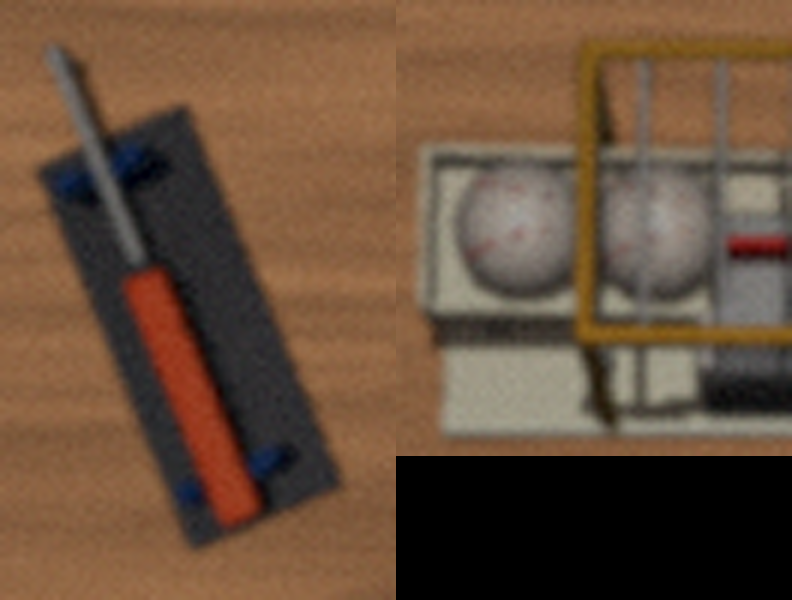

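The crop confirms it: the orange handle with the steel shaft lies in blue forks, hook up-left. The rod is at about (0.405, 0.302), yaw 23°; the tab is at (0.736, 0.038). I'll go round at radius ~0.55 to look down on the rod.

```bash
cat >> h.py <<'E'
from scipy.spatial.transform import Rotation as Ro
def rel(p0,r0,p,yaw,pitch=0):
    """shift (cm) and turn (deg) from tool pose to target pose, tool down, x along yaw"""
    A=Ro.from_euler("xyz",r0);B=Ro.from_euler("xyz",[np.pi,pitch,yaw])
    return (A.inv().apply(np.array(p)-p0)*100).round(2).tolist(),np.degrees((A.inv()*B).as_rotvec()).round(2).tolist()
E
python3 - <<'E'
from h import *
from station import manip
s=manip.state();p,r=s["tool_pos"],s["tool_rot"]
for q,y in[((.5,-.35,.3),.28),((.56,0,.3),.28),((.41,.30,.25),.41)]:
    print(rel(p,r,q,y)); p,r=np.array(q),[np.pi,0,y]
E
```

```text
([38.34, -17.49, -7.8], [-0.08, 0.01, 0.04])
([15.44, -31.98, -0.0], [0.0, 0.0, 0.0])
([-6.13, -32.98, 5.0], [0.0, 0.0, -7.45])
```

Request:
send_rows(series=[[[38,-17.5,-8],[0,0,0]],[[38,-17.5,-8],[0,0,0]],[[38,-17.5,-8],[0,0,0]],[[38,-17.5,-8],[0,0,0]],[[38,-17.5,-8],[0,0,0]],[[38,-17.5,-8],[0,0,0]],[[38,-17.5,-8],[0,0,0]],[[38,-17.5,-8],[0,0,0]],[[38,-17.5,-8],[0,0,0]],[[38,-17.5,-8],[0,0,0]],[[38,-17.5,-8],[0,0,0]]], grip=1)

```text
clock: 1.02
tool_pos: [0.5025, -0.3442, 0.3034]
tool_rot: [-3.14, -0.004, 0.29]
contact_force: [0.2, 0.7, -0.9]
gripper_width: 0.0871
grip_force: 0.0
```

Request:
send_rows(series=[[[15.5,-32,0],[0,0,0]],[[15.5,-32,0],[0,0,0]],[[15.5,-32,0],[0,0,0]],[[15.5,-32,0],[0,0,0]],[[15.5,-32,0],[0,0,0]],[[15.5,-32,0],[0,0,0]],[[15.5,-32,0],[0,0,0]],[[15.5,-32,0],[0,0,0]],[[15.5,-32,0],[0,0,0]],[[15.5,-32,0],[0,0,0]]])

```text
clock: 1.85
tool_pos: [0.5569, 0.0063, 0.3024]
tool_rot: [-3.139, -0.001, 0.29]
contact_force: [0.7, -0.3, 0.6]
gripper_width: 0.0866
grip_force: 0.0
```

Request:
send_rows(series=[[[-6,-33,5],[0,0,-7]],[[-6,-33,5],[0,0,-7]],[[-6,-33,5],[0,0,-7]],[[-6,-33,5],[0,0,-7]],[[-6,-33,5],[0,0,-7]],[[-6,-33,5],[0,0,-7]],[[-6,-33,5],[0,0,-7]],[[-6,-33,5],[0,0,-7]],[[-6,-33,5],[0,0,-7]],[[-6,-33,5],[0,0,-7]],[[-6,-33,5],[0,0,-7]]])

```text
clock: 2.77
tool_pos: [0.4081, 0.2992, 0.2523]
tool_rot: [3.141, 0.001, 0.403]
contact_force: [-0.4, -0.9, -0.6]
gripper_width: 0.0866
grip_force: 0.0
```

```bash
cat >> h.py <<'E'
def wrist(m):
    s=m.state(); f=m.grab_frame("wrist")
    T=np.eye(4);T[:3,:3]=Ro.from_euler("xyz",s["tool_rot"]).as_matrix();T[:3,3]=s["tool_pos"]
    f["camera_from_world"]=np.linalg.inv(T@f["T_tool_cam"]); f["s"]=s; return f
E
python3 - <<'E'
from h import *
from station import manip
import pickle
f=wrist(manip); pickle.dump(f,open("w1.pkl","wb"))
print(f["s"]["tool_pos"],f["s"]["tool_rot"],f["s"]["joints"].round(2) if hasattr(f["s"]["joints"],'round') else f["s"]["joints"])
cv2.imwrite("pics/w1.png",cv2.resize(f["color"],(800,600),interpolation=cv2.INTER_CUBIC))
E
```

```text
[0.4080759  0.29919104 0.2522853 ] [3.14114068e+00 6.25440665e-04 4.03497176e-01] [ 0.01  0.08 -0.75  1.73  0.05  1.36 -1.93]
```

View pics/w1.png

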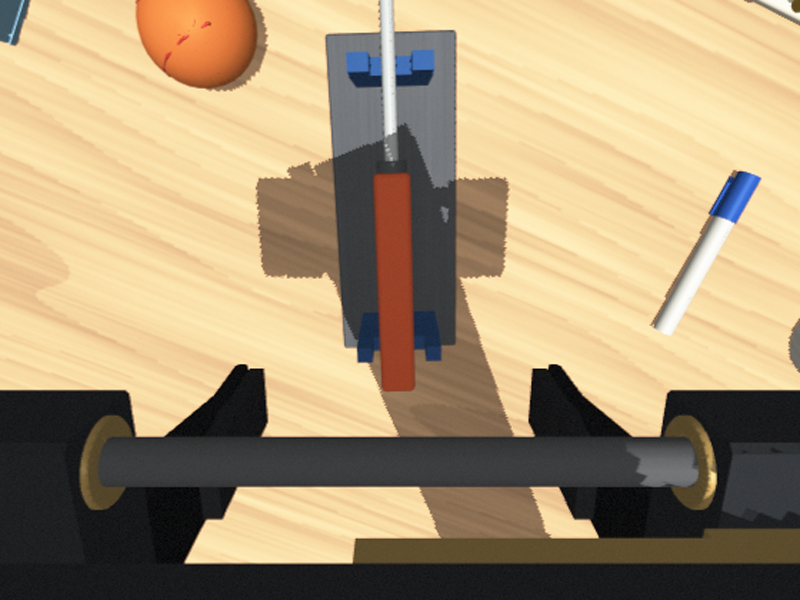

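The wrist picture shows the handle's top face: front edge (374–411,174), rear edge (381–414,390). The front fork cheeks are at (358,66) and (424,66), the rear at (368,338) and (430,338).

```bash
python3 - <<'E'
from h import *
import pickle
f=pickle.load(open("w1.pkl","rb"));k=1.42857
F=ray(f,392.5/k,174/k,.091);B=ray(f,397.5/k,390/k,.091)
d=F-B;print(F,B,np.linalg.norm(d),"mid",(F+B)/2,"yaw",np.arctan2(d[1],d[0]))
c=[ray(f,u/k,v/k,z) for u,v,z in((391,56,.093),(399,332,.086))]; e=c[0]-c[1]; print(c,np.linalg.norm(e),"fork yaw",np.arctan2(e[1],e[0]))
y=np.arctan2(d[1],d[0]); m=(F+B)/2+0.008*d/np.linalg.norm(d); m[2]=.059
s=f["s"];print(m,rel(s["tool_pos"],s["tool_rot"],m,y))
E
```

```text
[0.46390038 0.32771503 0.091     ] [0.33865948 0.27086792 0.091     ] 0.13753863494858817 mid [0.40127993 0.29929147 0.091     ] yaw 0.426094142976253
[array([0.52115773, 0.35294542, 0.093     ]), array([0.37438039, 0.28513309, 0.086     ])] 0.16183664242489784 fork yaw 0.4327949403757143
[0.40856462 0.30259801 0.059     ] ([0.19, -0.3, 19.33], [0.03, 0.04, -1.29])
```

Request:
send_rows(series=[[[0.2,-0.3,4],[0,0,-1.3]],[[0.2,-0.3,8],[0,0,-1.3]],[[0.2,-0.3,12],[0,0,-1.3]],[[0.2,-0.3,15],[0,0,-1.3]],[[0.2,-0.3,17.5],[0,0,-1.3]],[[0.2,-0.3,19],[0,0,-1.3]],[[0.2,-0.3,19.3],[0,0,-1.3]],[[0.2,-0.3,19.3],[0,0,-1.3]],[[0.2,-0.3,19.3],[0,0,-1.3]]], grip=1)

```text
clock: 3.57
tool_pos: [0.4097, 0.3029, 0.0605]
tool_rot: [-3.142, -0.001, 0.424]
contact_force: [0.4, 0.2, 0.4]
gripper_width: 0.0869
grip_force: 0.0
```

Request:
send_rows(series=[[[0,0,0],[0,0,0]],[[0,0,0],[0,0,0]],[[0,0,0],[0,0,0]],[[0,0,0],[0,0,0]],[[0,0,0],[0,0,0]],[[0,0,0],[0,0,0]],[[0,0,0],[0,0,0]],[[0,0,0],[0,0,0]],[[0,0,0],[0,0,0]],[[0,0,0],[0,0,0]]], grip=0)

```text
clock: 4.4
tool_pos: [0.4085, 0.3033, 0.0595]
tool_rot: [-3.142, 0.0, 0.426]
contact_force: [0.7, -0.1, 0.3]
gripper_width: 0.028
grip_force: 0.0
```

Fingers are still closing; wait, then lift and record the pick-up pose.

Request:
send_rows(series=[[[0,0,0],[0,0,0]],[[0,0,0],[0,0,0]],[[0,0,0],[0,0,0]],[[0,0,0],[0,0,0]],[[0,0,0],[0,0,0]]])

```text
clock: 4.82
tool_pos: [0.4086, 0.3032, 0.0596]
tool_rot: [3.141, 0.0, 0.426]
contact_force: [0.2, -1.3, -0.5]
gripper_width: 0.0219
grip_force: 30.0
```

```bash
python3 - <<'E'
from h import *
from station import manip
import json
s=manip.state();p,r=np.array(s["tool_pos"]),list(s["tool_rot"]);print(p,r,s["gripper_width"],s["grip_force"])
json.dump([list(p),list(r)],open("grasp.json","w"))
E
```

```text
[0.40858865 0.30323204 0.05955339] [np.float64(3.1414974435753926), np.float64(9.645330113938755e-05), np.float64(0.4255745921499139)] 0.021864172939816125 29.999664137139916
```

Request:
send_rows(series=[[[0,0,-2],[0,0,0]],[[0,0,-4],[0,0,0]],[[0,0,-8],[0,0,0]],[[0,0,-12],[0,0,0]],[[0,0,-15],[0,0,0]],[[0,0,-15],[0,0,0]],[[0,0,-15],[0,0,0]]])

```text
clock: 5.4
tool_pos: [0.4093, 0.3039, 0.211]
tool_rot: [3.142, -0.003, 0.425]
contact_force: [0.3, -0.4, -1.6]
gripper_width: 0.0223
grip_force: 30.0
```

```bash
python3 - <<'E'
from h import *
from station import manip
import pickle
f=pickle.load(open("f0.pkl","rb"))
print("tab in side (800 scale)",proj(f["side"],[.736,.038,.156])*1.42857)
s=manip.state();print(rel(s["tool_pos"],s["tool_rot"],(.435,.036,.207),.02))
E
```

```text
tab in side (800 scale) [327.16531736 289.61435646]
([-8.72, 25.47, 0.37], [-0.04, -0.19, 23.23])
```

Request:
send_rows(series=[[[-3,4,0],[0,0,4]],[[-4,8,0],[0,0,8]],[[-6,12,0.2],[0,0,12]],[[-7.5,16,0.4],[0,0,16]],[[-8.7,20,0.4],[0,0,20]],[[-8.7,23,0.4],[0,0,23.2]],[[-8.7,25.5,0.4],[0,0,23.2]],[[-8.7,25.5,0.4],[0,0,23.2]],[[-8.7,25.5,0.4],[0,0,23.2]],[[-8.7,25.5,0.4],[0,0,23.2]]])

```text
clock: 6.23
tool_pos: [0.4337, 0.0358, 0.2042]
tool_rot: [-3.141, 0.002, 0.021]
contact_force: [-1.2, 0.1, -1.3]
gripper_width: 0.0217
grip_force: 30.0
```

```bash
python3 - <<'E'
from h import *
from station import manip
import pickle
s=manip.state();print(s["tool_pos"],s["tool_rot"],np.round(s["joints"],2))
t=manip.grab_frame("top");d=manip.grab_frame("side");pickle.dump((t,d),open("f1.pkl","wb"))
T=np.array(s["tool_pos"]);y=s["tool_rot"][2];h=T+[.192*np.cos(y),.192*np.sin(y),-.0265]
print("hook",h,"top",proj(t,h),"side",proj(d,h),"tab top/side",proj(t,[.736,.038,.156]),proj(d,[.736,.038,.156]))
a=cv2.resize(t["color"][125:225,230:330],None,fx=4,fy=4,interpolation=cv2.INTER_CUBIC)
b=cv2.resize(d["color"][145:295,165:265],None,fx=4,fy=4,interpolation=cv2.INTER_CUBIC)
a=cv2.copyMakeBorder(a,0,200,0,0,0)
cv2.imwrite("pics/pre.png",np.hstack([a,b]))
E
```

```text
[0.4337227  0.0358029  0.20423355] [-3.14098701e+00  2.47383725e-03  2.12689666e-02] [ 0.32 -0.08 -0.47  1.96 -0.04  1.25 -1.69]
hook [0.62567927 0.03988623 0.17773355] top [280.62487345 200.45012897] side [263.6186337 210.6186287] tab top/side [282.05262946 166.56561472] [229.01595117 202.73025225]
```

View pics/pre.png

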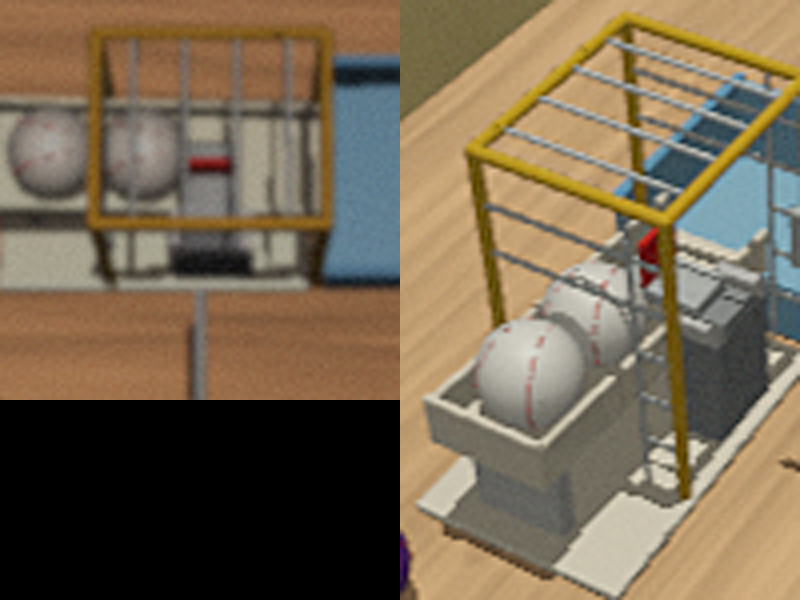

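The crop shows the shaft end at (200,292), aimed straight at the red tab (209,163), all beneath the guard roof; the tab's rear edge puts its centre at x≈0.740. I'll insert to hook x≈0.762.

Request:
send_rows(series=[[[2,0.4,0],[0,0,0]],[[4,0.6,0],[0,0,0]],[[6,0.6,0],[0,0,0]],[[8,0.6,0],[0,0,0]],[[10,0.6,0],[0,0,0]],[[12,0.6,0],[0,0,0]],[[13.2,0.6,0],[0,0,0]],[[13.6,0.6,0],[0,0,0]],[[13.6,0.6,0],[0,0,0]],[[13.6,0.6,0],[0,0,0]],[[13.6,0.6,0],[0,0,0]]])

```text
clock: 7.25
tool_pos: [0.5699, 0.0324, 0.2056]
tool_rot: [3.141, 0.0, 0.022]
contact_force: [-0.8, 0.4, -1.9]
gripper_width: 0.0219
grip_force: 30.0
```

```bash
python3 - <<'E'
from h import *
from station import manip
s=manip.state();t=manip.grab_frame("top");d=manip.grab_frame("side")
T=np.array(s["tool_pos"]);y=s["tool_rot"][2];h=T+[.192*np.cos(y),.192*np.sin(y),-.0265]
print("hook",h,s["contact_force"])
a=cv2.resize(t["color"][140:200,250:310],None,fx=6.6,fy=6.6,interpolation=cv2.INTER_CUBIC)
b=cv2.resize(d["color"][165:255,200:260],None,fx=6.6,fy=6.6,interpolation=cv2.INTER_CUBIC)
a=cv2.copyMakeBorder(a,0,b.shape[0]-a.shape[0],0,0,0)
cv2.imwrite("pics/in.png",np.hstack([a,b]))
E
```

```text
hook [0.76184999 0.03657485 0.1791037 ] [-0.79932778  0.36305245 -1.90490825]
```

View pics/in.png

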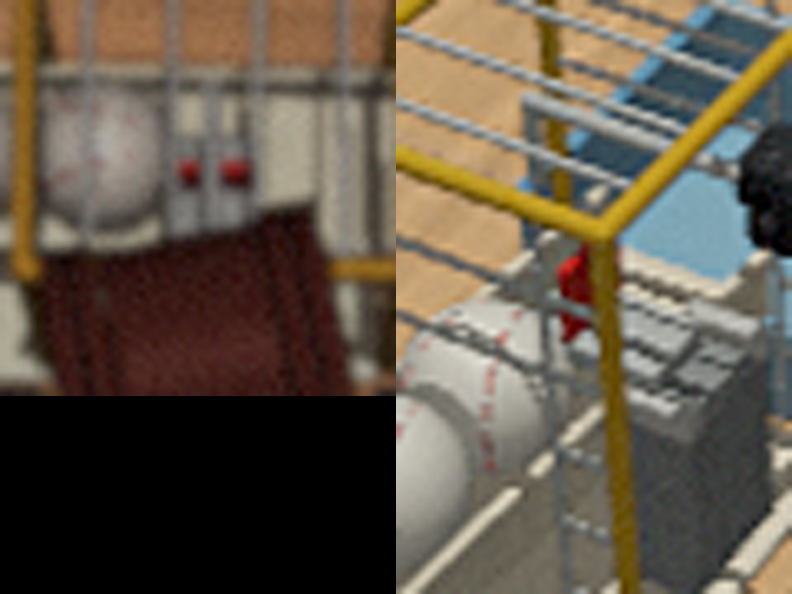

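The shaft crosses the middle of the tab ((190,170)–(235,170)) and its elbow (211,85) is beyond it. In the side view the hook hangs behind and above the tab. Lower, hold, check force.

Request:
send_rows(series=[[[0,0,1],[0,0,0]],[[0,0,2],[0,0,0]],[[0,0,3],[0,0,0]],[[0,0,4],[0,0,0]],[[0,0,4.9],[0,0,0]],[[0,0,4.9],[0,0,0]],[[0,0,4.9],[0,0,0]],[[0,0,4.9],[0,0,0]],[[0,0,4.9],[0,0,0]],[[0,0,4.9],[0,0,0]]])

```text
clock: 8.18
tool_pos: [0.5711, 0.0321, 0.1572]
tool_rot: [-3.142, -0.001, 0.021]
contact_force: [0.2, 0.5, -1.5]
gripper_width: 0.0218
grip_force: 30.0
```

Request:
send_rows(series=[[[-0.8,0,0],[0,0,0]],[[-1.6,0,0],[0,0,0]],[[-2.4,0,0],[0,0,0]],[[-3.2,0,0],[0,0,0]],[[-4,0,0],[0,0,0]],[[-4.8,0,0],[0,0,0]],[[-5.6,0,0],[0,0,0]],[[-6.2,0,0],[0,0,0]],[[-6.7,0,0],[0,0,0]],[[-7,0,0],[0,0,0]],[[-7,0,0],[0,0,0]],[[-7,0,0],[0,0,0]]])

```text
clock: 9.18
tool_pos: [0.5011, 0.0305, 0.1569]
tool_rot: [-3.142, -0.001, 0.021]
contact_force: [3.8, 1.1, -3.3]
gripper_width: 0.0216
grip_force: 30.0
```

Request:
send_rows(series=[[[-0.2,0,0],[0,0,0]],[[-0.3,0,0],[0,0,0]],[[-0.4,0,0],[0,0,0]],[[-0.4,0,0],[0,0,0]]])

```text
clock: 9.52
tool_pos: [0.5009, 0.0306, 0.1581]
tool_rot: [-3.141, -0.009, 0.02]
contact_force: [19.8, 1.2, -6.3]
gripper_width: 0.0219
grip_force: 30.0
```

Force rise to 20 N: the bolt is at its stop. Ease off and look.

Request:
send_rows(series=[[[0.6,0,0],[0,0,0]],[[1.2,0,0],[0,0,0]],[[1.2,0,0],[0,0,0]],[[1.2,0,0],[0,0,0]],[[1.2,0,0],[0,0,0]],[[1.2,0,0],[0,0,0]],[[1.2,0,0],[0,0,0]],[[1.2,0,0],[0,0,0]]])

```text
clock: 10.18
tool_pos: [0.5085, 0.0307, 0.1566]
tool_rot: [3.142, 0.0, 0.021]
contact_force: [0.5, -0.2, -1.8]
gripper_width: 0.0217
grip_force: 30.0
```

```bash
python3 - <<'E'
from h import *
from station import manip
s=manip.state();t=manip.grab_frame("top");d=manip.grab_frame("side")
T=np.array(s["tool_pos"]);y=s["tool_rot"][2];h=T+[.192*np.cos(y),.192*np.sin(y),-.0265]
e=h+[0,0,.045];o=np.array([240,155]);print(T,s["tool_rot"],"hook",h,"elbow in crop",(proj(d,e)-[200,150])*4,"tip",(proj(d,h)-[200,150])*4, "handle rear", (proj(d,T+[-.078,-.0016,.0185])-[200,150])*4)
a=cv2.resize(t["color"][130:230,220:380],None,fx=2.5,fy=2.5,interpolation=cv2.INTER_CUBIC)
b=cv2.resize(d["color"][150:300,200:300],None,fx=4,fy=4,interpolation=cv2.INTER_CUBIC)
a=cv2.copyMakeBorder(a,0,b.shape[0]-a.shape[0],0,0,0)
cv2.imwrite("pics/open.png",np.hstack([a,b]))
E
```

```text
[0.50853032 0.03070151 0.15656292] [3.14153205e+00 1.68437845e-04 2.07830403e-02] hook [0.70048885 0.03469156 0.13006292] elbow in crop [161.66880424 203.58416684] tip [164.68595838 254.47066587] handle rear [537.43945497 341.54848527]
```

View pics/open.png

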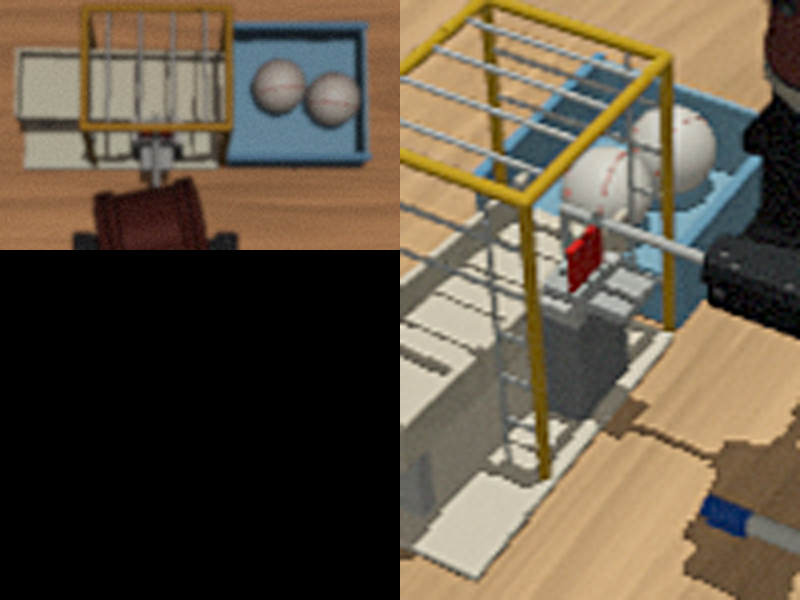

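Both balls lie in the tray (top crop (278,87),(332,100)). The rod elbow seen at (565,208) against the predicted (562,204), so it did not slip. Lift off the tab and withdraw.

Request:
send_rows(series=[[[0,0,-1.2],[0,0,0]],[[0,0,-2.4],[0,0,0]],[[0,0,-3.6],[0,0,0]],[[0,0,-4.8],[0,0,0]],[[0,0,-4.8],[0,0,0]],[[-1,0,-4.8],[0,0,0]],[[-3,0,-4.8],[0,0,0]],[[-5,0,-4.8],[0,0,0]],[[-7,0,-4.8],[0,0,0]],[[-7.5,0,-4.8],[0,0,0]],[[-7.5,0,-4.8],[0,0,0]],[[-7.5,0,-4.8],[0,0,0]]])

```text
clock: 11.28
tool_pos: [0.4338, 0.029, 0.2046]
tool_rot: [3.141, -0.001, 0.02]
contact_force: [0.3, 0.1, -1.8]
gripper_width: 0.0218
grip_force: 30.0
```

```bash
python3 - <<'E'
from h import *
from station import manip
import json
g,gr=json.load(open("grasp.json"))
s=manip.state();print(rel(s["tool_pos"],s["tool_rot"],(g[0],g[1],.21),gr[2]))
E
```

```text
([-1.96, -27.47, -0.55], [0.03, -0.03, -23.21])
```

Request:
send_rows(series=[[[0,-3,-0.5],[0,0,-2]],[[0,-6.5,-0.5],[0,0,-5]],[[0,-10,-0.5],[0,0,-8]],[[-0.5,-14,-0.5],[0,0,-12]],[[-1,-18,-0.5],[0,0,-16]],[[-1.5,-21.5,-0.5],[0,0,-20]],[[-2,-25,-0.5],[0,0,-23]],[[-2,-27.5,-0.5],[0,0,-23.2]],[[-2,-27.5,-0.5],[0,0,-23.2]],[[-2,-27.5,-0.5],[0,0,-23.2]],[[-2,-27.5,-0.5],[0,0,-23.2]],[[-2,-27.5,-0.5],[0,0,-23.2]]])

```text
clock: 12.28
tool_pos: [0.4087, 0.3026, 0.2093]
tool_rot: [3.141, 0.001, 0.424]
contact_force: [0.8, -0.5, -2.8]
gripper_width: 0.0217
grip_force: 30.0
```

```bash
python3 - <<'E'
from h import *
from station import manip
import json
g,gr=json.load(open("grasp.json"))
s=manip.state();print(rel(s["tool_pos"],s["tool_rot"],g,gr[2]))
f=wrist(manip);cv2.imwrite("pics/w2.png",cv2.resize(f["color"],(800,600),interpolation=cv2.INTER_CUBIC))
E
```

```text
([0.02, -0.07, 14.97], [0.01, 0.03, -0.1])
```

View pics/w2.png

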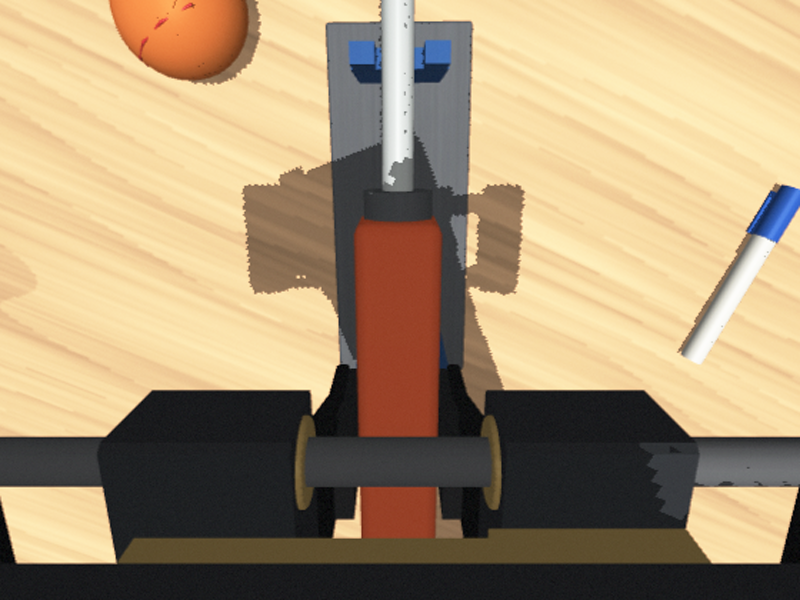

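The shaft (398,60) is centred over the front fork's cheeks (362 and 437) and the rod hangs straight in the grip. Lower.

Request:
send_rows(series=[[[0,-0.1,3],[0,0,0]],[[0,-0.1,6],[0,0,0]],[[0,-0.1,9],[0,0,0]],[[0,-0.1,11.5],[0,0,0]],[[0,-0.1,13],[0,0,0]],[[0,-0.1,14],[0,0,0]],[[0,-0.1,14.5],[0,0,0]],[[0,-0.1,14.9],[0,0,0]],[[0,-0.1,14.9],[0,0,0]],[[0,-0.1,14.9],[0,0,0]]])

```text
clock: 13.17
tool_pos: [0.4082, 0.3048, 0.0614]
tool_rot: [-3.141, -0.001, 0.425]
contact_force: [-0.5, -0.8, -1.1]
gripper_width: 0.0219
grip_force: 30.0
```

Request:
send_rows(series=[[[0,0.1,0.1],[0,0,0]],[[0,0.1,0.15],[0,0,0]],[[0,0.1,0.15],[0,0,0]],[[0,0.1,0.15],[0,0,0]]])

```text
clock: 13.5
tool_pos: [0.4085, 0.3039, 0.0596]
tool_rot: [-3.142, -0.001, 0.425]
contact_force: [0.4, 0.7, -0.4]
gripper_width: 0.0216
grip_force: 30.0
```

Request:
send_rows(series=[[[0,0,0],[0,0,0]],[[0,0,0],[0,0,0]],[[0,0,0],[0,0,0]],[[0,0,0],[0,0,0]],[[0,0,0],[0,0,0]],[[0,0,0],[0,0,0]],[[0,0,0],[0,0,0]],[[0,0,0],[0,0,0]],[[0,0,0],[0,0,0]],[[0,0,0],[0,0,0]],[[0,0,0],[0,0,0]],[[0,0,0],[0,0,0]]], grip=1)

```text
clock: 14.5
tool_pos: [0.408, 0.3037, 0.0591]
tool_rot: [-3.142, -0.0, 0.426]
contact_force: [-0.2, -0.1, -0.4]
gripper_width: 0.0854
grip_force: 0.0
```

Request:
send_rows(series=[[[0,0,-1],[0,0,0]],[[0,0,-3],[0,0,0]],[[0,0,-6],[0,0,0]],[[0,0,-10],[0,0,0]],[[0,0,-14],[0,0,0]],[[0,0,-18],[0,0,0]],[[0,0,-19],[0,0,0]],[[0,0,-19],[0,0,0]],[[0,0,-19],[0,0,0]],[[0,0,-19],[0,0,0]]])

```text
clock: 15.33
tool_pos: [0.4076, 0.3032, 0.2482]
tool_rot: [3.141, 0.001, 0.426]
contact_force: [0.4, -0.5, -0.1]
gripper_width: 0.087
grip_force: 0.0
```

```bash
python3 - <<'E'
from h import *
from station import manip
f=wrist(manip);d=manip.grab_frame("side");t=manip.grab_frame("top")
a=cv2.resize(f["color"],(400,300));b=cv2.resize(d["color"],(400,300));c=cv2.resize(t["color"][130:200,270:380],(400,255),interpolation=cv2.INTER_CUBIC);e=cv2.resize(d["color"][310:400,180:340],(400,225),interpolation=cv2.INTER_CUBIC)
P=lambda i:cv2.copyMakeBorder(i,0,300-i.shape[0],0,0,0)
cv2.imwrite("pics/end.png",np.vstack([np.hstack([a,b]),np.hstack([P(c),P(e)])]))
E
```

```text
(no output)
```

View pics/end.png

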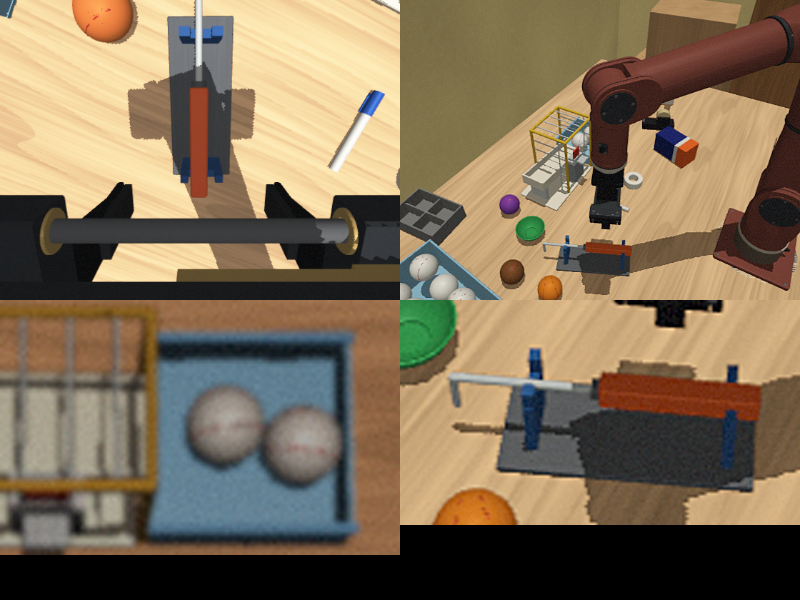

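The rod lies in both forks (lower right), both balls rest in the tray ((226,425),(303,445)), and the gripper is clear. Hand in.

```bash
python3 -c "
from station import manip
print(manip.finish_job())"
```

```text
the job is handed in; nothing more can be done
None
```

I drew the bolt open to its stop with the rod, both balls are in the blue tray, the rod is back in both forks of its stand, and I handed the job in at about 15 s; no verdict came back.

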